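# Seat the stage plate on the microscope's light base

### The arm

A 7-joint arm with a two-finger parallel gripper is mounted at the origin on the work surface. World frame = base frame: x ahead of the robot, y to its left, z up, the work surface at z = 0. Lengths are in mm, angles in degrees, forces in N, time in s.
With the tool pointing down it reaches from about 425 to 975 mm from the base axis. Payload 16.7 kg.
Tool frame: the origin (TCP) lies on the mounting face of the last link; the fingertips stand 173 mm ahead of it and the grasp point (between the pads) lies 155 mm ahead of it; z points along the fingers, y is the line along which they close (so a half turn about z gives the same grasp; the last joint's range is limited). The gripper opens to 85 mm and grips with 20 to 120 N. Pads are 22 mm wide; open, the fingers measure 114 mm over their backs; the gripper's body (76 mm by 85 mm) begins 54 mm behind the grasp point. The pads swing forward as they close: fully open they stand 13 mm farther back than shut.
Start: joints at [65.346, 24.414, 4.234, 92.017, -1.954, 63.644, -3.845], TCP at [187.026, -648.544, 404.702] pointing down, gripper open.
Joint ranges: [-163.25, 163.25], [-28.42, 122.38], [-70.27, 78.77], [12.13, 141.07], [-58.53, 238.53], [9.26, 117.41], [-156.51, 156.51]. Speed limits (degrees/s): [108.29, 108.29, 136.94, 136.94, 172.46, 172.46, 172.46].

### API

Orientations are given as [roll, pitch, yaw] about the fixed x, y, z axes, in that order (R = Rz(yaw) Ry(pitch) Rx(roll)).
In Python, from cell import arm, cams, job gives the robot as it stands.
- The arm moves only by the shell command python3 -m handwheel 'ROWS'. ROWS is a JSON object of lists of equal length, an entry for each row: "rotation": the turn, a rotation vector about the tool's x, y, z in rad, a list of three; "offset": the shift along the tool's x, y, z in mm, a list of three; "claw": the finger opening in mm, from 0 to 85.4. In form: {"rotation": [[wx, wy, wz], ...], "offset": [[tx, ty, tz], ...], "claw": [claw, ...]}. A call has 1 to 20 rows; each row is the pose to reach, as a shift and turn from the pose commanded when the call began, along the tool's axes at that moment; what a row does not reach only later rows make up. A row lasts 1/12 s, in which the tool goes at most 41.7 mm and 7.16 degrees, less where a joint would pass 70% of its speed; a pose out of reach is approached as far as the arm can. A call with a gripper value outside its range is refused whole. The fingers move at their own pace and stop on an object; the grip force is fixed at half the most. Time passes only in rows, so rows that repeat a pose let the fingers close. It gives the time, the measured TCP pose, the force, the opening and the grip force at its end, in the units of the state.
- arm.sense(): the state, without advancing time (a new reading comes with each control period).
- cams.snapshot(name): name is "side" or "top" or "wrist"; returns (picture, depth): 400x640x3 uint8, red, green, blue; 400x640 float32, mm along the optical axis (not along the pixel's ray), 0 where there is no reading.
- cams.camera_info(name): a dict with "mtx" (3x3 intrinsics, pixels), "world_to_cam" (4x4, takes a point from world to camera coordinates). Camera axes: x right, y up, looking along -z (the intrinsics and any distortion apply to the point x, -y, -z); pixel columns grow to the right and rows downward; lengths in mm; the calibration is good to about 2 mm. A picture is of the moment at which its call begins: read the wrist's pose just before it. camera_info takes no time and is no camera call; for the wrist camera it gives the pose at the moment of the call.
- job.finish_job(): hands the job in; it is judged then, once.
Trained networks look in the newest picture that a camera, given by its name, has taken for a name from the list of things; names that differ only in an ending like _2 or _b are one class to them, and where a whole thing is asked for, a point or a joint stands for the part that bears it (a point fixed in the world has none). Each returns a list of dicts, best first, with "conf" (0 to 1); they miss things now and then, are a little off and sometimes report something else, mostly with a low value. They report only what shows in the picture. A call takes as long as a camera call. They do not tell look-alikes from the thing itself.
- cams.find_in(camera, name): "point" ([column, row] as shares, 0 to 1, of the picture: columns of its width, rows of its height, amid what is visible of it).
- cams.trace(camera, name): "pixels" (400x640 bool, what is visible of it) and "point" ([column, row] as shares, 0 to 1, of the picture: columns of its width, rows of its height, amid what is visible of it).
- cams.landmark_of(camera, name): "point" ([column, row] as shares, 0 to 1, of the picture: columns of its width, rows of its height: a listed point, or the origin of a listed thing).
The state is a dict: "t": time; "joints": joint angles; "joint_velocities": joint speeds; "tau": joint torques, N m; "tool_pos": TCP position; "eef_rot": TCP orientation; "contact_force": force on the tool from outside, world axes, zero at the start; "moment": the same for the moment, N m; "finger_gap": finger opening in mm; "grip_force": force on a finger pad.
Only numpy, scipy, OpenCV 4.12 (cv2) and the standard library are available. Lean on these libraries where they do the work, as an engineer would, in place of code of your own. Each camera call takes 0.05 s, during which the arm holds its last target. There are 200 camera calls.

### The job

The blue stage plate lies askew on the white light base, propped up on the base's two brass locating pins. Nudge it gently sideways with the fingertips, without gripping or lifting it, until its two holes drop over the pins and it lies flat and fully down on the base; then let go of it and leave everything else undisturbed.

Things in the scene. Friction and masses are not known exactly. Their poses are not given: they have to be found in the camera images.
- light_base: White light base, fixed, 350 mm long (its x, pointing roughly away from the robot), 250 wide (y), 55 high. Origin at bench height, z up; the flat top is at z = +55 mm and spans x = -150 to 200, y = -125 to 125. On it, in mm: brass pins at (30, 32) and (30, -32), a black column socket (60 dia, 18 high) at (165, 0), an amber bottle near (144, 90), a black eyepiece near (144, -90).
- pin_left (a point): Foot of the brass locating pin on the +y side of the base: this point lies on the pin's axis, at the level of the base's top. The pin is 8 mm in diameter, with a round (hemispherical) tip 9 mm above the base. A seated plate has 1 mm of play round each pin and then resists further pushing.
- pin_right (a point): Same, for the pin on the -y side of the base; the pins stand 64 mm apart.
- stage_plate: Loose blue plate, 160 mm (its x) by 140 mm (y), 6 mm thick, about 0.35 kg, with a rim 5 mm wide along all four edges rising to 16 mm above the underside. Origin: centre of the underside; z up. A 61 mm square window is centred at x = -15. Holes of 10 mm dia with bright rings at x = 40, y = 32 and -32. It slides at about 1 to 4 N.
- hole_left (a point): Centre of the plate's +y hole, at the level of its underside; it belongs on pin_left.
- hole_right (a point): Centre of the plate's -y hole, at the level of its underside; it belongs on pin_right.
- oil_bottle: Small loose amber bottle, 28 mm in diameter, 58 mm high, standing on the base's far left corner; origin at the centre of its underside. Leave alone.
- eyepiece: Loose black eyepiece, 38 mm in diameter, 45 mm high, standing on the base's far right corner; origin at the centre of its underside. Leave alone.
- flask: Loose glass conical flask, 72 mm in diameter at the foot, 122 mm high, standing on the bench to the left of the base; origin at the centre of its underside. Leave alone.
- slide_box: Loose grey box with a green lid, 92 x 77 x 35 mm, on the bench to the right of the base; origin at the centre of its underside. Leave alone.
- wash_bottle: Loose white jar with a blue band, 80 mm in diameter, 170 mm high, at the left of the bench; origin at the centre of its underside. Leave alone.
- petri_dish: Loose clear lidded dish, 90 mm in diameter, 15 mm high, at the right of the bench; origin at the centre of its underside. Leave alone.
- seat (a point): Point on the base's top, at (-10, 0, 55) mm in its frame, where the plate's origin lies when seated (axes parallel). Black corner marks lie 4 mm outside the seated plate. At the start the plate is 15 to 26 mm short of it along the base's x, up to 18 mm to either side and turned up to 10 degrees; its +x part is propped on the pin tips and its -x edge rests on the base (tilt about 4 degrees).
There are look-alikes about, which are no part of the job. There is more than one size of the stage_plate; the job needs the largest.

How it is judged (in metres and radians):
At the end, for the whole second after the job is handed in: Both holes are over their own pins (centres within 3 mm), the plate's underside at both holes is within 2 mm of the base's top, the plate is level within 0.02 rad and at rest (horizontal distance between hole_left and pin_left below 0.003 m and horizontal distance between hole_right and pin_right below 0.003 m and z of each of hole_left, hole_right in the frame of light_base below 0.057 m and angle between stage_plate's own z axis and vertical below 0.02 rad and linear speed of stage_plate below 0.01 m/s); the robot touches nothing.
It fails at once if the plate is lifted: its centre rises more than 15 mm above the base's top, or it tilts more than 0.15 rad (z of stage_plate in the frame of light_base above 0.07 m or angle between stage_plate's own z axis and vertical above 0.15 rad).
It fails at once if the plate is gripped or forced: the fingers bear on it with more than 30 N (contact force between the fingers and stage_plate above 30 N).
It fails at once if a bystander is moved more than 20 mm or tipped (distance of any of oil_bottle, eyepiece, flask, slide_box, wash_bottle, petri_dish from where it was at the start of the episode above 0.02 m or angle between any of oil_bottle, eyepiece, flask, wash_bottle's own z axis and vertical above 0.5 rad).
It also fails if it takes over 72 s, if anything falls off the work surface, if the arm or the gripper's body presses on something with over 40 N, if the wrist force passes 120 N, or if a joint passes its speed limit or range.

## Working session

There is one attempt and no reset: what is moved stays moved. The work goes in short steps, Python scripts to look and compute and a shell command to move; the robot and the scene stay as the last step left them, time stands still between calls to the robot, and variables do not carry over. Pictures are saved under pics/ and viewed, at most 10 in all, crops included, and the job is handed in when it is done.

```bash
mkdir -p pics; ls
cat > h.py <<'E'
import numpy as np, cv2
from cell import arm,cams,job
def save(n,im): cv2.imwrite('pics/'+n,cv2.cvtColor(im,cv2.COLOR_RGB2BGR))
def ray(c,px):
    i=cams.camera_info(c);K=np.array(i['mtx']);T=np.linalg.inv(np.array(i['world_to_cam']))
    d=np.linalg.inv(K)@[px[0],px[1],1]; d=T[:3,:3]@[d[0],-d[1],-d[2]]
    return T[:3,3],d
def atz(c,px,z):
    o,d=ray(c,px); return o+d*(z-o[2])/d[2]
def dep(c,px,dv): o,d=ray(c,px); return o+d*dv
def proj(c,p):
    i=cams.camera_info(c);q=np.array(i['world_to_cam'])@np.append(p,1);q=np.array(i['mtx'])@[q[0],-q[1],-q[2]];return q[:2]/q[2]
E
python3 - <<'E'
from h import *
s=arm.sense();print({k:np.round(s[k],2) for k in s})
for c in('top','side'):
    im,d=cams.snapshot(c);save(c+'0.png',im)
    for n in('pin_left','pin_right','hole_left','hole_right','stage_plate','seat','light_base'):
        for r in cams.landmark_of(c,n)[:3]:
            p=np.array(r['point'])*[640,400];u,v=np.clip(p.astype(int),0,[639,399])
            print(c,n,round(r['conf'],2),p.round(1),atz(c,p,55).round(1),dep(c,p,d[v,u]).round(1))
E
```

```text
pics
{'t': np.float64(0.0), 'joints': array([65.35, 24.45,  4.23, 92.05, -1.95, 63.64, -3.84]), 'joint_velocities': array([-0.02,  0.01,  0.04, -0.09,  0.07, -0.06, -0.01]), 'tau': array([ 0.000e+00, -9.498e+01,  3.760e+00, -4.635e+01,  2.000e-02,
        1.000e-02, -0.000e+00]), 'tool_pos': array([ 186.99, -648.4 ,  403.99]), 'eef_rot': array([-1.7993e+02,  1.0000e-02,  1.6090e+01]), 'contact_force': array([-0.39, -0.29,  0.34]), 'moment': array([ 0.04, -0.02, -0.01]), 'grip_force': np.float64(0.0), 'finger_gap': np.float64(85.46)}
top pin_left 0.58 [335.5 182.9] [616.9 -47.6  55. ] [614.6 -46.9  71.1]
top pin_right 0.68 [352.3 180.2] [ 626.5 -105.8   55. ] [ 624.7 -104.8   67.3]
top pin_right 0.43 [348.  192.8] [582.6 -90.6  55. ] [581.2 -89.7  66.3]
top hole_left 0.85 [342.1 188.8] [596.4 -70.3  55. ] [594.7 -69.5  68. ]
top hole_left 0.63 [395.3 279.5] [ 288.4 -249.3   55. ] [ 284.8 -258.1    5.7]
top hole_right 0.98 [386.5 288.2] [ 259.4 -219.    55. ] [ 255.  -226.5    7.5]
top hole_right 0.87 [431.7 223.9] [ 476.4 -377.3   55. ] [ 479.  -390.9    3.1]
top hole_right 0.79 [358.
[... 1056 characters left out ...]
e_right 0.81 [322.4 176.3] [ 602.  -128.6   55. ] [ 594.8 -115.4   66.6]
side hole_right 0.68 [426.7 207. ] [ 251.3 -142.9   55. ] [ 261.7 -204.6    1.7]
side hole_right 0.67 [387.7 160.5] [ 444.2 -314.4   55. ] [ 468.5 -391.5   -1.4]
side stage_plate 0.81 [377.  165.5] [ 465.5 -269.5   55. ] [ 490.3 -340.6    0.9]
side stage_plate 0.75 [415.9 203.8] [ 284.8 -141.6   55. ] [ 298.6 -209.2   -3.5]
side stage_plate 0.68 [329.6 183.4] [ 563.3 -106.5   55. ] [ 565.7 -111.1   50.9]
side seat 0.59 [323. 186.] [575.8 -84.6  55. ] [570.6 -75.2  63.7]
side light_base 0.69 [320.1 198.1] [555.3 -27.9  55. ] [555.  -27.4  55.5]
side light_base 0.33 [325.8 175.5] [ 594. -138.   55.] [ 585.8 -122.6   68.3]
```

Run:
```python
from h import *
a=cv2.imread('pics/top0.png')[130:330,260:480]
b=cv2.imread('pics/side0.png')[100:300,220:460]
cv2.imwrite('pics/c0.png',np.vstack([cv2.resize(x,(480,300) if 0 else (400,290),interpolation=cv2.INTER_CUBIC) for x in(a,b)]))
i=cams.camera_info('wrist');T=np.linalg.inv(np.array(i['world_to_cam']));print(T.round(2),i['mtx'])
```

```text
[[ 2.8000e-01  9.2000e-01  2.8000e-01  2.5692e+02]
 [-9.6000e-01  2.6000e-01  8.0000e-02 -6.2801e+02]
 [-0.0000e+00 -2.9000e-01  9.6000e-01  3.7436e+02]
 [ 0.0000e+00  0.0000e+00  0.0000e+00  1.0000e+00]] [[356.76071001   0.         320.67929427]
 [  0.         356.76071001 197.87164107]
 [  0.           0.           1.        ]]
```

View pics/c0.png

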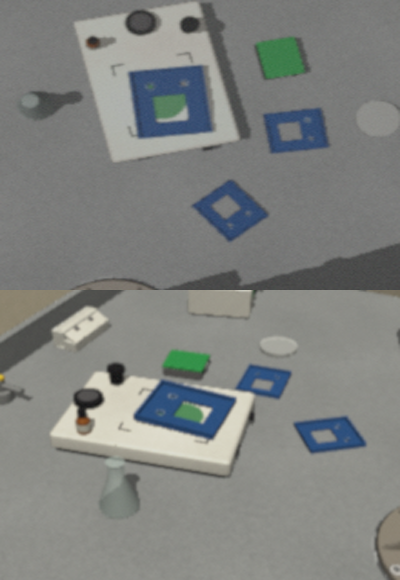

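```bash
python3 -m handwheel '{"rotation": [[0,0,0],[0,0,0],[0,0,0],[0,0,0],[0,0,0],[0,0,0],[0,0,0],[0,0,0],[0,0,0],[0,0,0],[0,0,0],[0,0,0],[0,0,0],[0,0,0],[0,0,0],[0,0,0],[0,0,0],[0,0,0],[0,0,0],[0,0,0]], "offset": [[27,-22,0],[54,-44,0],[81,-66,0],[108,-88,0],[135,-110,0],[162,-132,0],[189,-155,0],[216,-178,0],[243,-200,0],[270,-222,0],[297,-245,0],[324,-268,0],[351,-290,0],[378,-312,0],[405,-335,0],[432,-358,0],[459,-380,0],[486,-402,0],[510,-423,0],[510,-423,0]], "claw": [85,85,85,85,85,85,85,85,85,85,85,85,85,85,85,85,85,85,85,85]}'
python3 - <<'E'
from h import *
s=arm.sense();print(s['tool_pos'],s['eef_rot'])
c='wrist'
im,d=cams.snapshot(c);save('w1.png',im);np.save('d1.npy',d)
for n in('pin_left','pin_right','hole_left','hole_right','stage_plate','seat','light_base'):
        for r in cams.landmark_of(c,n)[:3]:
            p=np.array(r['point'])*[640,400];u,v=np.clip(p.astype(int),0,[639,399])
            print(c,n,round(r['conf'],2),p.round(1),atz(c,p,55).round(1),dep(c,p,d[v,u]).round(1))
E
```

```text
t: 2.47
tool_pos: [562.4, -94.7, 404.9]
eef_rot: [-179.9, -0.1, 16.5]
contact_force: [-1.6, 0.9, -0.5]
finger_gap: 84.9
grip_force: 0.0
[562.42484963 -94.73275004 404.88133467] [-1.79889703e+02 -1.24137069e-01  1.64756318e+01]
wrist hole_left 0.77 [299.9 135.9] [587.8 -73.4  55. ] [587.9 -73.4  56. ]
wrist hole_left 0.65 [546.5 272.1] [ 525.5 -344.1   55. ] [ 509.1 -385.6    4.7]
wrist hole_right 0.74 [532.  300.5] [ 491.7 -344.8   55. ] [ 470.4 -385.6    5.6]
wrist hole_right 0.7 [375.1 144.6] [ 598.7 -140.4   55. ] [ 598.8 -140.3   55.5]
wrist stage_plate 0.92 [515.6 279.3] [ 509.3 -318.5   55. ] [ 489.3 -358.1    1.7]
wrist seat 0.85 [320.1 159.6] [572.3 -96.9  55. ] [574.6 -96.2  68. ]
```

View pics/w1.png

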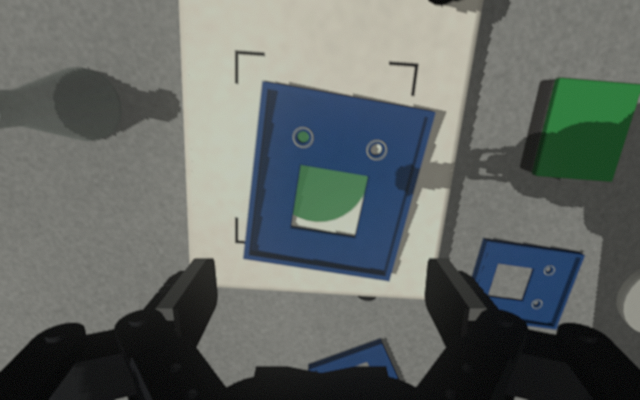

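```bash
cat >> h.py <<'E'
def measure(im,c='wrist'):
    hsv=cv2.cvtColor(im,cv2.COLOR_RGB2HSV)
    m=cv2.inRange(hsv,(100,90,30),(125,255,255));m=cv2.morphologyEx(m,cv2.MORPH_OPEN,np.ones((3,3)))
    cs,_=cv2.findContours(m,cv2.RETR_EXTERNAL,cv2.CHAIN_APPROX_NONE);k=max(cs,key=cv2.contourArea)
    h=cv2.convexHull(k);q=cv2.approxPolyDP(h,0.03*cv2.arcLength(h,True),True)[:,0]
    return m,q
E
python3 - <<'E'
from h import *
im=cv2.cvtColor(cv2.imread('pics/w1.png'),cv2.COLOR_BGR2RGB);d=np.load('d1.npy')
m,q=measure(im);print(q.tolist())
for p in q:print(p,atz('wrist',p,71).round(1),atz('wrist',p,80).round(1))
g=cv2.cvtColor(im,cv2.COLOR_RGB2GRAY)
for (x0,y0,x1,y1) in((228,44,272,84),(385,56,425,96),(228,212,243,250)):
    w=g[y0:y1,x0:x1];ys,xs=np.where(w<110);print((x0+xs.min(),y0+ys.min()),(x0+xs.max(),y0+ys.max()))
cir=cv2.HoughCircles(cv2.resize(g[115:170,280:400],None,fx=6,fy=6,interpolation=cv2.INTER_CUBIC),cv2.HOUGH_GRADIENT,1,200,param1=80,param2=20,minRadius=35,maxRadius=75)
print(None if cir is None else [(c[0]/6+279.6,c[1]/6+114.6,c[2]/6) for c in cir[0]])
cv2.imwrite('pics/w1z.png',cv2.resize(cv2.imread('pics/w1.png')[40:290,225:460],None,fx=2.3,fy=2.3,interpolation=cv2.INTER_CUBIC))
for p in((255,268),(330,278),(345,92)):print(p)
E
```

```text
[[264, 83], [433, 112], [388, 279], [245, 257]]
[264  83] [623.1 -35.   71. ] [623.2 -36.4  80. ]
[433 112] [ 639.2 -174.9   71. ] [ 638.9 -172.1   80. ]
[388 279] [ 482.4 -189.6   71. ] [ 486.8 -186.4   80. ]
[245 257] [467.4 -53.7  71. ] [472.2 -54.5  80. ]
(np.int64(236), np.int64(51)) (np.int64(271), np.int64(83))
(np.int64(390), np.int64(62)) (np.int64(417), np.int64(94))
(np.int64(236), np.int64(218)) (np.int64(242), np.int64(242))
None
(255, 268)
(330, 278)
(345, 92)
```

View pics/w1z.png

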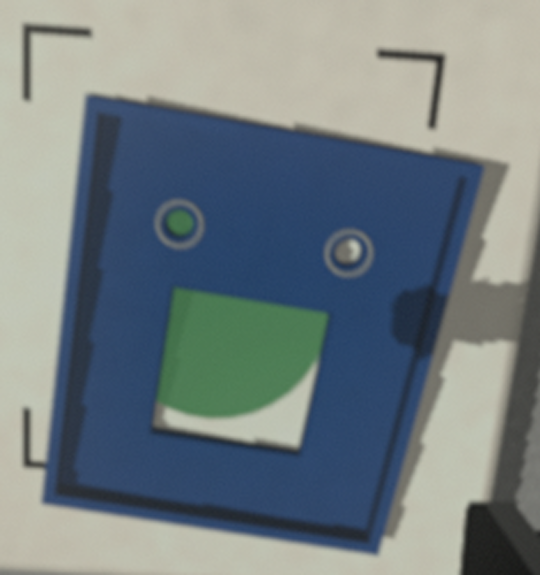

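```bash
cat >> h.py <<'E'
def base(marks,c='wrist'):
    W=np.array([atz(c,p,55)[:2] for p in marks]); L=np.array([[74,74],[74,-74],[-94,74]])
    z=(W-W.mean(0))@[1,1j]; l=(L-L.mean(0))@[1,1j]; r=(z*l.conj()).sum()/(abs(l)**2).sum()
    yaw=np.angle(r);R=np.array([[np.cos(yaw),-np.sin(yaw)],[np.sin(yaw),np.cos(yaw)]])
    print('scale',abs(r)); return R,W.mean(0)-R@L.mean(0),np.degrees(yaw)
def plate(px,c='wrist'): # FL FR NR NL holeL holeR
    i=cams.camera_info(c)
    O=np.array([[80,70,16],[80,-70,16],[-80,-70,16],[-80,70,16],[40,32,6],[40,-32,6]],float)
    ok,r,t=cv2.solvePnP(O,np.array(px,float),np.array(i['mtx']),None)
    e=cv2.projectPoints(O,r,t,np.array(i['mtx']),None)[0][:,0]-px;print('res',np.abs(e).max().round(2))
    T=np.linalg.inv(np.array(i['world_to_cam']))@np.diag([1,-1,-1,1.]);R=cv2.Rodrigues(r)[0]
    return T[:3,:3]@R,T[:3,:3]@t[:,0]+T[:3,3]
def report(marks,px):
    R,o,yaw=base(marks);print('base',o.round(1),yaw.round(2))
    P,t=plate(px);print('plate',t.round(1),'yaw',np.degrees(np.arctan2(P[1,0],P[0,0])).round(2),'z',P[:,2].round(3))
    for n,y in(('L',32),('R',-32)):
        h=P@[40,y,0]+t;pw=R@[30,y]+o;print(n,'hole',h.round(1),'pin',pw.round(1),'move in base axes',(R.T@(pw-h[:2])).round(1))
    print('plate in base',(R.T@(t[:2]-o)).round(1)); return R,o,P,t
E
python3 - <<'E'
from h import *
report([(235.9,51.7),(417.2,64.3),(235.9,241.7)],[(262.8,81.3),(435,110.9),(388.9,280),(244.1,258.3),(303.3,137.4),(376.3,149.6)])
E
```

```text
scale 1.0256200414294587
base [582.7 -93.7] 12.06
res 0.58
plate [ 553.4 -113.2   58. ] yaw 6.41 z [-0.054 -0.011  0.998]
L hole [589.5 -76.9  60.3] pin [605.4 -56.2] move in base axes [19.9 17. ]
R hole [ 596.7 -140.5   60. ] pin [ 618.7 -118.7] move in base axes [26.1 16.7]
plate in base [-32.7 -12.9]
```

```bash
sed -i 's/\[\[74,74\],\[74,-74\],\[-94,74\]\]/[[76,76],[76,-76],[-96,76]]/' h.py
python3 - <<'E'
from h import *
from scipy.spatial.transform import Rotation as Ro
d=np.load('d1.npy');s=arm.sense();R=Ro.from_euler('xyz',s['eef_rot'],degrees=True).as_matrix()
P=[]
for v in range(240,400,2):
  for u in range(100,520,2):
    if 0<d[v,u]<250:
        P.append(np.r_[R.T@(dep('wrist',(u,v),d[v,u])-s['tool_pos']),u,v])
P=np.array(P);print(len(P));
for sgn in(1,-1):
    Q=P[P[:,1]*sgn>0];i=Q[:,2].argsort()[::-1][:200:12];print(Q[i].round(0))
    T=Q[Q[:,2]>Q[:,2].max()-6];print(T[:,:3].min(0).round(1),T[:,:3].max(0).round(1))
report([(235.9,51.7),(417.2,64.3),(235.9,241.7)],[(262.8,81.3),(435,110.9),(388.9,280),(244.1,258.3),(303.3,137.4),(376.3,149.6)])
E
```

```text
Traceback (most recent call last):
  File "h.py", line 10, in dep
    def dep(c,px,dv): o,d=ray(c,px); return o+d*dv
                          ~~~^^^^^^
  File "h.py", line 5, in ray
    i=cams.camera_info(c);K=np.array(i['mtx']);T=np.linalg.inv(np.array(i['world_to_cam']))
ValueError: time passes only in moves, steps and waits
```

```bash
cat >> h.py <<'E'
import functools
_ci=cams.camera_info
class _C: pass
_o=cams; cams=_C(); cams.camera_info=functools.lru_cache(None)(_ci)
for _n in('snapshot','find_in','trace','landmark_of'): setattr(cams,_n,getattr(_o,_n))
E
cat > tip.py <<'E'
from h import *
from scipy.spatial.transform import Rotation as Ro
def tips(d):
  s=arm.sense();R=Ro.from_euler('xyz',s['eef_rot'],degrees=True).as_matrix()
  P=np.array([np.r_[R.T@(dep('wrist',(u,v),d[v,u])-s['tool_pos']),u,v] for v in range(200,400,2) for u in range(100,520,2) if 0<d[v,u]<250])
  for sgn in(1,-1):
    Q=P[P[:,1]*sgn>0];i=Q[:,2].argsort()[::-1][:120:15];print(Q[i].round(0).tolist())
    T=Q[Q[:,2]>Q[:,2].max()-6];print(T[:,:3].min(0).round(1),T[:,:3].max(0).round(1))
E
python3 - <<'E'
from tip import *
tips(np.load('d1.npy'))
report([(235.9,51.7),(417.2,64.3),(235.9,241.7)],[(262.8,81.3),(435,110.9),(388.9,280),(244.1,258.3),(303.3,137.4),(376.3,149.6)])
E
```

```text
[[-6.0, 42.0, 160.0, 424.0, 292.0], [8.0, 42.0, 158.0, 428.0, 262.0], [11.0, 43.0, 157.0, 432.0, 258.0], [8.0, 42.0, 155.0, 430.0, 266.0], [10.0, 42.0, 155.0, 432.0, 262.0], [11.0, 45.0, 154.0, 440.0, 260.0], [11.0, 42.0, 153.0, 434.0, 262.0], [6.0, 42.0, 152.0, 432.0, 274.0]]
[-10.5  41.5 154. ] [ 11.7  48.  159.9]
[[-1.0, -43.0, 160.0, 216.0, 280.0], [9.0, -43.0, 158.0, 212.0, 260.0], [7.0, -43.0, 157.0, 212.0, 266.0], [2.0, -43.0, 155.0, 212.0, 280.0], [-6.0, -43.0, 154.0, 214.0, 300.0], [-1.0, -43.0, 154.0, 212.0, 290.0], [2.0, -43.0, 153.0, 210.0, 284.0], [9.0, -43.0, 152.0, 208.0, 268.0]]
[-10.2 -49.7 154. ] [ 11.9 -42.8 160. ]
scale 1.0003951126963235
base [582.2 -94.5] 12.1
res 0.58
plate [ 553.4 -113.2   58. ] yaw 6.41 z [-0.054 -0.011  0.998]
L hole [589.5 -76.9  60.3] pin [604.9 -56.9] move in base axes [19.2 16.3]
R hole [ 596.7 -140.5   60. ] pin [ 618.3 -119.5] move in base axes [25.5 16. ]
plate in base [-32.1 -12.2]
```

```bash
python3 -m handwheel '{"rotation": [[0,0,-0.11],[0,0,-0.22],[0,0,-0.33],[0,0,-0.44],[0,0,-0.55],[0,0,-0.66],[0,0,-0.77],[0,0,-0.88],[0,0,-0.99],[0,0,-1.1],[0,0,-1.2],[0,0,-1.3],[0,0,-1.4],[0,0,-1.494],[0,0,-1.494],[0,0,-1.494],[0,0,-1.494]], "offset": [[-1,9,0],[-3,18,0],[-4,27,0],[-6,36,0],[-7,45,10],[-9,54,20],[-10,63,30],[-12,72,40],[-13,81,50],[-15,90,60],[-16,99,70],[-18,108,80],[-19,117,90],[-20,129,100],[-20,129,105],[-20,129,105],[-20,129,105]], "claw": [85,85,85,85,85,85,85,85,85,85,85,85,85,85,85,85,85]}'
python3 - <<'E'
from h import *
s=arm.sense();print(s['joints'].round(0) if hasattr(s['joints'],'round') else s['joints'])
im,d=cams.snapshot('wrist');save('w2.png',im);np.save('d2.npy',d)
E
```

```text
t: 4.28
tool_pos: [576.2, -230.0, 299.8]
eef_rot: [-180.0, -0.0, 101.5]
contact_force: [0.2, -0.1, -0.2]
finger_gap: 85.0
grip_force: 0.0
[ 36.  28. -27. 103.  15.  53.  14.]
```

View pics/w2.png

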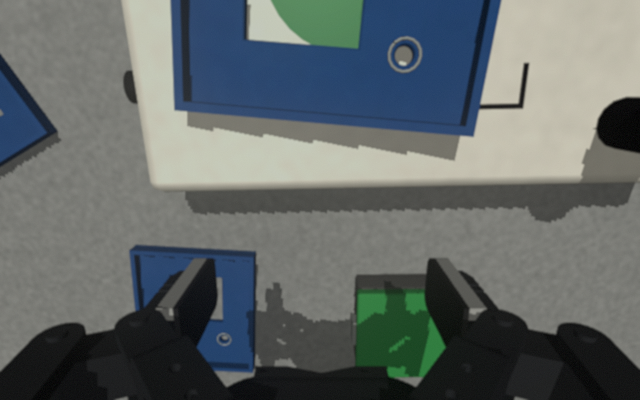

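Run:
```python
from h import *
s=arm.sense();print(s['tool_pos'],s['eef_rot'],s['t'])
for p,z in(((522,107),55),((155,188),55),((600,183),55),((176,110),71),((474,135),82),((405,54),69)):print(p,atz('wrist',p,z).round(1))
for b,yaw in (((584.8,-88.4),12.5),((582.2,-94.5),12.1)):
    c,q=np.cos(np.radians(yaw)),np.sin(np.radians(yaw));R=np.array([[c,-q],[q,c]])
    for l in((76,-76),(-150,-125),(200,-125)):
        w=R@l+b;print(b,l,w.round(1),proj('wrist',[*w,55]).round(1))
```

```text
[ 576.41280228 -229.73938466  300.29338614] [1.79973600e+02 8.22580361e-04 1.01559171e+02] 4.3333
(522, 107) [ 678.8 -142.9   55. ]
(155, 188) [ 472.2 -234.9   55. ]
(600, 183) [ 742.5 -176.6   55. ]
(176, 110) [ 487.  -182.9   71. ]
(474, 135) [ 644.7 -163.3   82. ]
(405, 54) [ 601.5 -130.6   69. ]
(584.8, -88.4) (76, -76) [ 675.4 -146.1] [514.5 111.4]
(584.8, -88.4) (-150, -125) [ 465.4 -242.9] [143.2 198. ]
(584.8, -88.4) (200, -125) [ 807.1 -167.1] [703.5 188.7]
(582.2, -94.5) (76, -76) [ 672.4 -152.9] [505.7 121.9]
(582.2, -94.5) (-150, -125) [ 461.7 -248.2] [136.9 204.7]
(582.2, -94.5) (200, -125) [ 804.  -174.8] [692.8 199.2]
```

```bash
python3 -m handwheel '{"rotation": [[0,0,-0.014],[0,0,-0.014],[0,0,-0.014],[0,0,-0.014],[0,0,-0.014],[0,0,-0.014],[0,0,-0.014],[0,0,-0.014],[0,0,-0.014],[0,0,-0.014],[0,0,-0.014]], "offset": [[0,5,15],[0,10,35],[0,10,55],[0,10,73],[0,10,73],[6,10,73],[12,10,73],[18,10,73],[24,10,73],[24,10,73],[24,10,73]], "claw": [85,85,85,85,85,85,85,85,85,85,85]}'
python3 - <<'E'
from h import *
print(cams.camera_info('wrist')['world_to_cam'] is None)
im,d=cams.snapshot('wrist');save('w3.png',im);np.save('d3.npy',d)
s=arm.sense();print(s['tool_pos'],s['eef_rot'],s['t'])
E
```

```text
t: 5.25
tool_pos: [581.5, -204.3, 227.4]
eef_rot: [180.0, 0.0, 102.5]
contact_force: [0.9, -0.7, -1.0]
finger_gap: 85.1
grip_force: 0.0
False
[ 581.43304946 -204.71634574  227.25740627] [1.79968125e+02 3.07735739e-02 1.02498419e+02] 5.3
```

View pics/w3.png

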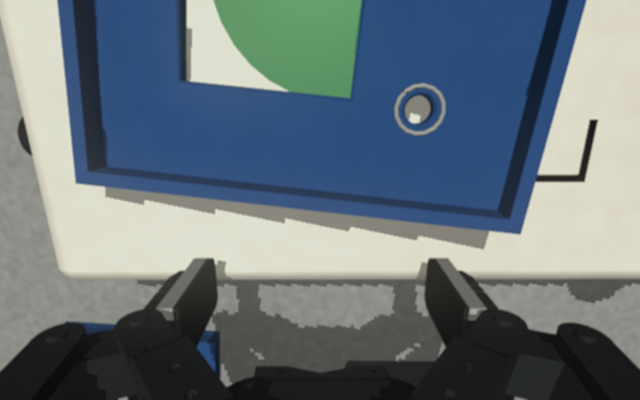

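Run:
```python
from h import *
s=arm.sense()
m=atz('wrist',(580.5,180.5),55);a=np.radians(12.3);R=np.array([[np.cos(a),-np.sin(a)],[np.sin(a),np.cos(a)]])
print(m,R.T@(np.array(s['tool_pos'])-m)[:2]+[76,-76]); print('base origin',m[:2]-R@[76,-76])
print(np.degrees(np.arctan2(*(atz('wrist',(580.5,180.5),55)-atz('wrist',(596,121),55))[:2][::-1])))
```

```text
[ 677.08003183 -144.50300257   55.        ] [ -30.27873258 -114.45546686]
base origin [586.63425881 -86.43784827]
-80.23060954543449
```

```bash
python3 -m handwheel '{"rotation": [[0,0,0],[0,0,0],[0,0,0],[0,0,0],[0,0,0],[0,0,0],[0,0,0],[0,0,0],[0,0,0],[0,0,0],[0,0,0],[0,0,0],[0,0,0],[0,0,0],[0,0,0],[0,0,0]], "offset": [[2,0,0],[4,0,0],[6,0,0],[8,0,0],[10,0,0],[12,0,0],[14,0,0],[16,0,0],[18,0,0],[20,0,0],[22,0,0],[24,0,0],[26,0,0],[28,0,0],[28,0,0],[28,0,0]], "claw": [85,85,85,85,85,85,85,85,85,85,85,85,85,85,85,85]}'
python3 - <<'E'
from h import *
im,d=cams.snapshot('wrist');save('w4.png',im);np.save('d4.npy',d)
s=arm.sense();print(s['tool_pos'],s['eef_rot'],s['t'],s['contact_force'])
E
```

```text
t: 6.63
tool_pos: [575.1, -177.1, 226.7]
eef_rot: [-180.0, -0.0, 102.5]
contact_force: [-0.2, 0.6, 0.6]
finger_gap: 85.2
grip_force: 0.0
[ 575.15141678 -177.20021652  226.63841819] [-1.79979110e+02 -2.06587730e-02  1.02503514e+02] 6.6833 [-0.72943896 -1.02761914  0.69925064]
```

View pics/w4.png

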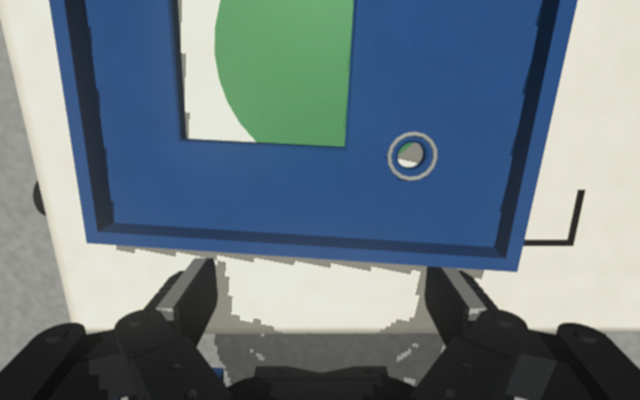

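```bash
python3 -m handwheel '{"rotation": [[0,0,0],[0,0,0],[0,0,0],[0,0,0],[0,0,0],[0,0,0]], "offset": [[1.5,0,0],[3,0,0],[4.5,0,0],[6,0,0],[6,0,0],[6,0,0]], "claw": [85,85,85,85,85,85]}'
python3 -m handwheel '{"rotation": [[0,0,0],[0,0,0],[0,0,0],[0,0,0],[0,0,0],[0,0,0],[0,0,0],[0,0,0],[0,0,0],[0,0,0],[0,0,0],[0,0,0]], "offset": [[-5,0,0],[-15,0,0],[-15,0,-30],[-15,0,-60],[-5,0,-90],[10,0,-120],[20,0,-150],[20,0,-170],[20,0,-180],[20,0,-180],[20,0,-180],[20,0,-180]], "claw": [85,85,85,85,85,85,85,85,85,85,85,85]}'
python3 - <<'E'
from h import *
for k in range(3): im,d=cams.snapshot('wrist');s=arm.sense();print(s['tool_pos'])
save('w5.png',im);np.save('d5.npy',d);print(s['eef_rot'],s['t'])
cams.camera_info('wrist')
E
```

```text
t: 7.18
tool_pos: [573.9, -171.3, 226.7]
eef_rot: [-180.0, -0.0, 102.5]
contact_force: [-0.9, -0.2, 0.1]
finger_gap: 85.1
grip_force: 0.0
t: 8.18
tool_pos: [569.3, -152.8, 405.2]
eef_rot: [-179.9, -0.1, 102.4]
contact_force: [-0.7, 0.0, 0.4]
finger_gap: 85.1
grip_force: 0.0
[ 569.32696132 -152.65082001  405.07142819]
[ 569.41781915 -152.4956861   405.16531468]
[ 569.47330893 -152.36761605  405.36389233]
[-1.79901759e+02 -6.64657878e-02  1.02474074e+02] 8.3333
```

View pics/w5.png

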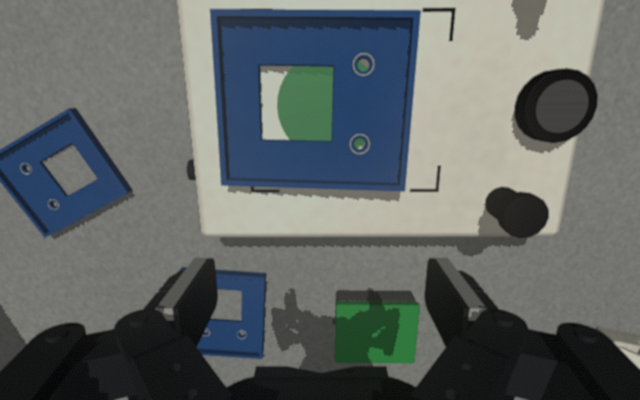

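```bash
cat >> h.py <<'E'
def sub(im,pts,w=4):
    g=cv2.cvtColor(im,cv2.COLOR_RGB2GRAY)
    return cv2.cornerSubPix(g,np.array(pts,np.float32)[:,None],(w,w),(-1,-1),(3,30,.01))[:,0]
def report2(marks,L,px):
    W=np.array([atz('wrist',p,55)[:2] for p in marks]);L=np.array(L,float)
    z=(W-W.mean(0))@[1,1j]; l=(L-L.mean(0))@[1,1j]; r=(z*l.conj()).sum()/(abs(l)**2).sum();yaw=np.angle(r)
    R=np.array([[np.cos(yaw),-np.sin(yaw)],[np.sin(yaw),np.cos(yaw)]]);o=W.mean(0)-R@L.mean(0)
    print('scale',abs(r),'base',o.round(1),np.degrees(yaw).round(2))
    P,t=plate(px);print('plate',t.round(1),'yaw',np.degrees(np.arctan2(P[1,0],P[0,0])).round(2),'z',P[:,2].round(3))
    for n,y in(('L',32),('R',-32)):
        h=P@[40,y,0]+t;pw=R@[30,y]+o;print(n,'hole',h.round(1),'move',(R.T@(pw-h[:2])).round(1))
    print('plate in base',(R.T@(t[:2]-o)).round(1),'tcp in base',(R.T@(np.array(arm.sense()['tool_pos'])[:2]-o)).round(1))
E
python3 - <<'E'
from h import *
im=cv2.cvtColor(cv2.imread('pics/w5.png'),cv2.COLOR_BGR2RGB)
C=[(419,10),(405,190),(221,186),(211,10)];print(sub(im,C).round(1).tolist(),sub(im,[(454,10),(438,190)],3).round(1).tolist())
report2([(454.5,9),(438.5,190.5)],[(76,76),(76,-76)],[*C,(363.5,64),(359.5,144)])
E
```

```text
Traceback (most recent call last):
  File "h.py", line 44, in sub
    return cv2.cornerSubPix(g,np.array(pts,np.float32)[:,None],(w,w),(-1,-1),(3,30,.01))[:,0]
           ~~~~~~~~~~~~~~~~^^^^^^^^^^^^^^^^^^^^^^^^^^^^^^^^^^^^^^^^^^^^^^^^^^^^^^^^^^^^^
cv2.error: OpenCV(4.12.0) :-1: error: (-5:Bad argument) in function 'cornerSubPix'
> Overload resolution failed:
>  - Layout of the output array corners is incompatible with cv::Mat
>  - Expected Ptr<cv::UMat> for argument 'corners'
```

```bash
sed -i 's/np.array(pts,np.float32)\[:,None\]/np.array(pts,np.float32).reshape(-1,1,2).copy()/' h.py
python3 - <<'E'
from h import *
im=cv2.cvtColor(cv2.imread('pics/w5.png'),cv2.COLOR_BGR2RGB)
C=[(419,10),(405,190),(221,186),(211,10)];
try: print(sub(im,C).round(1).tolist(),sub(im,[(454,10),(438,190)],3).round(1).tolist())
except Exception as e: print('sub fail')
report2([(454.5,9),(438.5,190.5)],[(76,76),(76,-76)],[*C,(363.5,64),(359.5,144)])
E
```

```text
[[420.8999938964844, 10.199999809265137], [405.0, 190.1999969482422], [220.8000030517578, 184.60000610351562], [209.5, 8.699999809265137]] [[454.79998779296875, 7.599999904632568], [437.70001220703125, 191.0]]
scale 1.0002039445047888 base [587.7 -85.6] 12.88
res 0.58
plate [549.7 -91.8  58.3] yaw 11.73 z [-0.056  0.02   0.998]
L hole [582.4 -52.4  59.3] move [27.8 -1.6]
R hole [ 595.3 -115.    61.3] move [29.1 -1.6]
plate in base [-38.4   2.4] tcp in base [-32.6 -61. ]
```

```bash
python3 -m handwheel '{"rotation": [[0,0,0.11],[0,0,0.22],[0,0,0.33],[0,0,0.44],[0,0,0.55],[0,0,0.66],[0,0,0.77],[0,0,0.88],[0,0,0.99],[0,0,1.1],[0,0,1.2],[0,0,1.3],[0,0,1.4],[0,0,1.5],[0,0,1.571],[0,0,1.571],[0,0,1.571],[0,0,1.571],[0,0,1.571],[0,0,1.571]], "offset": [[4,-3,0],[8,-6,0],[12,-9,0],[16,-12,0],[20,-15,0],[24,-18,0],[28,-21,0],[32,-24,0],[36,-27,0],[40,-30,0],[44,-33,0],[48,-36,0],[52,-40,0],[56,-44,0],[61,-48,0],[61,-48,0],[61,-48,0],[61,-48,0],[61,-48,0],[61,-48,0]], "claw": [85,85,85,85,85,85,85,85,85,85,85,85,85,85,85,85,85,85,85,85]}'
python3 - <<'E'
from h import *
for k in range(3): im,d=cams.snapshot('wrist');s=arm.sense();print(s['tool_pos'])
save('w6.png',im);np.save('d6.npy',d);print(s['eef_rot'],s['t'])
cv2.imwrite('pics/w6z.png',cv2.resize(cv2.imread('pics/w6.png')[0:260,200:460],None,fx=2.3,fy=2.3,interpolation=cv2.INTER_CUBIC))
E
```

```text
t: 10.0
tool_pos: [509.8, -103.1, 406.6]
eef_rot: [-180.0, 0.0, 12.5]
contact_force: [0.2, -0.2, 0.4]
finger_gap: 84.7
grip_force: 0.0
[ 509.72893042 -103.09399563  406.61444207]
[ 509.70483791 -103.02882142  406.6156875 ]
[ 509.68432405 -102.99897369  406.66368854]
[-1.79990826e+02  8.99191847e-04  1.24945697e+01] 10.15
```

View pics/w6z.png

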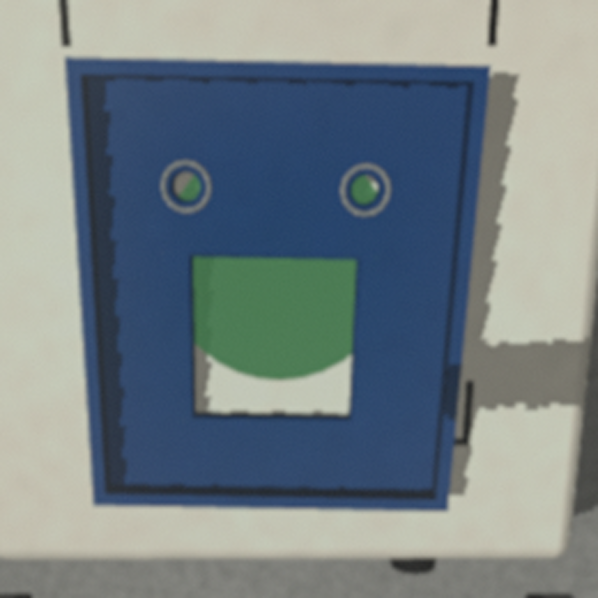

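Run:
```python
from h import *
f=lambda p:(p[0]/2.3-.3+200,p[1]/2.3-.3)
l=atz('wrist',f((61.5,22)),55);r=atz('wrist',f((497,22)),55);n=atz('wrist',f((468.5,443)),55)
v=(r-n)[:2];yaw=np.arctan2(v[1],v[0]);print('yaw',np.degrees(yaw),'|l-r|',np.linalg.norm(l-r))
R=np.array([[np.cos(yaw),-np.sin(yaw)],[np.sin(yaw),np.cos(yaw)]])
Y=[(R.T@q[:2])[1] for q in(l,r,n)];X=(R.T@n[:2])[0]+96;y0=(Y[0]+(Y[1]+Y[2])/2)/2;print(np.array(Y)-y0);o=R@[X,y0];print('base',o)
P,t=plate([f(p) for p in((68,59),(489,67),(447,508),(95,503),(186,187),(365,190))])
print('plate',t.round(1),np.degrees(np.arctan2(P[1,0],P[0,0])),P[:,2].round(3),'in base',(R.T@(t[:2]-o)).round(1))
for y in(32,-32):
    h=P@[40,y,0]+t;print('move',([30,y]-R.T@(h[:2]-o)).round(1),h[2])
print('tcp',R.T@(np.array(arm.sense()['tool_pos'])[:2]-o))
```

```text
yaw 12.493749025501852 |l-r| 153.70483617488713
[ 76.85234079 -76.85234079 -76.85234079]
base [586.03046226 -85.61381261]
res 0.61
plate [549.2 -91.9  57.2] 11.422240562341072 [-0.054 -0.016  0.998] in base [-37.3   1.8]
move [26.8 -1.1] 59.62508558502099
move [28.  -1.1] 59.29596036093374
tcp [-78.29921803  -0.45727712]
```

```bash
python3 -m handwheel '{"rotation": [[0,0,0],[0,0,0],[0,0,0],[0,0,0],[0,0,0],[0,0,0],[0,0,0],[0,0,0],[0,0,0],[0,0,0],[0,0,0],[0,0,0],[0,0,0],[0,0,0]], "offset": [[-15,0,0],[-35,0,10],[-55,0,30],[-72,0,50],[-72,0,75],[-72,0,100],[-72,0,125],[-72,0,145],[-72,0,160],[-72,0,172],[-72,0,182],[-72,0,182],[-72,0,182],[-72,0,182]], "claw": [85,85,85,85,85,85,85,85,85,85,85,85,85,85]}'
python3 - <<'E'
from h import *
im,d=cams.snapshot('wrist');s=arm.sense();a=np.radians(12.49);R=np.array([[np.cos(a),-np.sin(a)],[np.sin(a),np.cos(a)]])
print(s['tool_pos'],s['eef_rot'],R.T@(np.array(s['tool_pos'])[:2]-[586.03,-85.61]))
E
```

```text
t: 11.32
tool_pos: [439.6, -118.4, 225.3]
eef_rot: [180.0, -0.0, 12.5]
contact_force: [0.7, -0.6, -0.1]
finger_gap: 85.1
grip_force: 0.0
[ 439.60827119 -118.47621583  225.47749505] [ 1.79971780e+02 -6.17959042e-02  1.24745945e+01] [-150.06442891   -0.42188402]
```

```bash
python3 -m handwheel '{"rotation": [[0,0,0],[0,0,0],[0,0,0],[0,0,0],[0,0,0],[0,0,0],[0,0,0],[0,0,0],[0,0,0],[0,0,0],[0,0,0],[0,0,0],[0,0,0],[0,0,0],[0,0,0],[0,0,0],[0,0,0],[0,0,0]], "offset": [[5,0,2],[10,0,2],[15,0,2],[18,0,2],[20,0,2],[22,0,2],[24,0,2],[26,0,2],[28,0,2],[30,0,2],[32,0,2],[34,0,2],[36,0,2],[38,0,2],[40,0,2],[42,0,2],[42,0,2],[42,0,2]], "claw": [85,85,85,85,85,85,85,85,85,85,85,85,85,85,85,85,85,85]}'
python3 - <<'E'
from h import *
im,d=cams.snapshot('wrist');save('w7.png',im);s=arm.sense();a=np.radians(12.49);R=np.array([[np.cos(a),-np.sin(a)],[np.sin(a),np.cos(a)]])
print(s['tool_pos'],s['contact_force'],R.T@(np.array(s['tool_pos'])[:2]-[586.03,-85.61]))
E
```

```text
t: 12.87
tool_pos: [480.7, -109.2, 222.9]
eef_rot: [180.0, -0.1, 12.5]
contact_force: [0.0, -0.2, 0.2]
finger_gap: 85.3
grip_force: 0.0
[ 480.6135256  -109.24985887  222.87135087] [-0.37263103 -0.11378005 -0.20430191] [-108.03423738   -0.28205434]
```

View pics/w7.png

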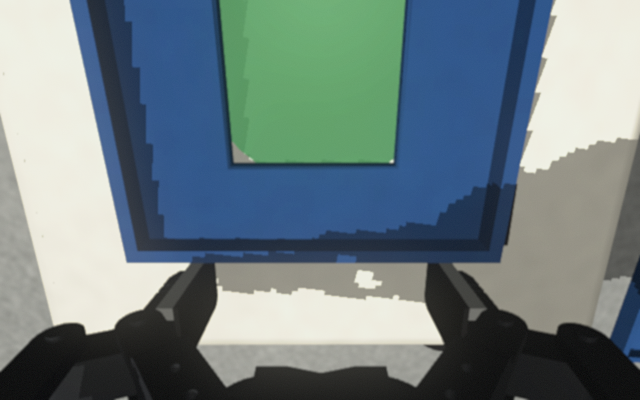

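```bash
python3 -m handwheel '{"rotation": [[0,0,0],[0,0,0],[0,0,0],[0,0,0],[0,0,0],[0,0,0],[0,0,0],[0,0,0]], "offset": [[1,0,0],[2,0,0],[3,0,0],[4,0,0],[5,0,0],[6,0,0],[6,0,0],[6,0,0]], "claw": [85,85,85,85,85,85,85,85]}'
cat > chk.py <<'E'
from h import *
a=np.radians(12.49);R=np.array([[np.cos(a),-np.sin(a)],[np.sin(a),np.cos(a)]]);o=np.array([586.03,-85.61])
im,d=cams.snapshot('wrist');s=arm.sense();print('tcp',R.T@(np.array(s['tool_pos'])[:2]-o),s['contact_force'])
m,_=measure(im);K=cams.camera_info('wrist')
V,U=np.where((m>0)&(d>0));sel=slice(None,None,7)
P=np.array([dep('wrist',(u,v),d[v,u]) for u,v in zip(U[sel],V[sel])]);L=np.c_[(P[:,:2]-o)@R,P[:,2]]
k=(abs(L[:,0]+10)<85)&(abs(L[:,1])<62)&(L[:,2]>56)&(L[:,2]<72)
for x0 in range(-90,80,20):
    q=L[k&(L[:,0]>=x0)&(L[:,0]<x0+20)]
    if len(q)>10:print(x0,len(q),np.median(q[:,2]).round(1))
A=L[k&(L[:,0]>-80)&(L[:,0]<60)];c,*_=np.linalg.lstsq(np.c_[A[:,:2],np.ones(len(A))],A[:,2],rcond=None);print('slope',c)
E
python3 chk.py
```

```text
t: 13.58
tool_pos: [486.4, -108.0, 222.7]
eef_rot: [-180.0, -0.0, 12.5]
contact_force: [-0.6, -0.5, 0.0]
finger_gap: 85.1
grip_force: 0.0
tcp [-102.20946244   -0.25090125] [ 0.31868535  0.80703466 -0.50187226]
-90 2543 61.8
-70 2112 61.4
-50 1436 61.4
-30 1654 61.4
-10 877 61.4
slope [-2.20906796e-03  1.41949460e-03  6.12828350e+01]
```

The floor of the plate is now level and 6 mm above the base, so it has dropped. I'll back off and check from above.

```bash
python3 -m handwheel '{"rotation": [[0,0,0],[0,0,0],[0,0,0],[0,0,0],[0,0,0],[0,0,0],[0,0,0],[0,0,0],[0,0,0],[0,0,0],[0,0,0],[0,0,0],[0,0,0],[0,0,0],[0,0,0]], "offset": [[-5,0,0],[-15,0,0],[-25,0,0],[-25,0,-25],[-25,0,-55],[-15,0,-85],[0,0,-115],[15,0,-145],[30,0,-170],[40,0,-180],[40,0,-180],[40,0,-180],[40,0,-180],[40,0,-180],[40,0,-180]], "claw": [85,85,85,85,85,85,85,85,85,85,85,85,85,85,85]}'
python3 - <<'E'
from chk import *
for n in('hole_left','hole_right','pin_left','pin_right'):
    for r in cams.landmark_of('wrist',n)[:2]:
        p=np.array(r['point'])*[640,400];print(n,round(r['conf'],2),(R.T@(atz('wrist',p,61 if n[0]=='h' else 64)[:2]-o)).round(1))
cv2.imwrite('pics/w8.png',cv2.resize(cv2.cvtColor(im,cv2.COLOR_RGB2BGR)[0:260,190:460],None,fx=2.2,fy=2.2,interpolation=cv2.INTER_CUBIC))
E
```

```text
t: 14.88
tool_pos: [524.4, -99.7, 401.8]
eef_rot: [-180.0, 0.1, 12.5]
contact_force: [0.3, 0.2, 0.8]
finger_gap: 85.1
grip_force: 0.0
tcp [-62.98390205  -0.4035716 ] [-0.6732532  -0.68702531 -0.48933832]
-90 390 61.8
-70 376 61.5
-50 229 61.6
-30 246 61.6
-10 317 61.5
10 479 61.6
30 519 61.5
50 614 61.8
slope [-6.60726317e-04  1.14391406e-03  6.15711613e+01]
hole_left 0.87 [-106.1 -227.7]
hole_left 0.65 [29.2 35. ]
hole_right 0.96 [ 31.1 -28.6]
hole_right 0.89 [-143.7 -223.3]
pin_left 0.58 [26.9 30. ]
pin_right 0.93 [ 28.5 -28.5]
```

View pics/w8.png

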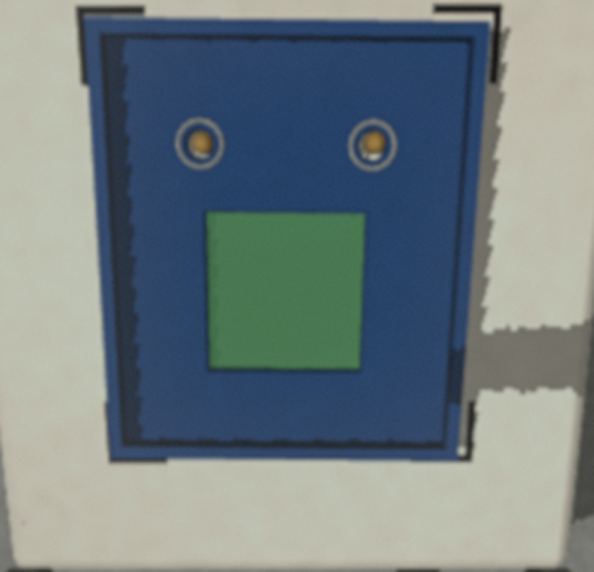

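The picture shows both brass pins showing through their rings, at about (200,143) and (372,143). The plate sits inside the corner marks, level and fully down.

```bash
python3 -c "
from cell import job
print(job.finish_job())"
```

```text
the job is handed in; nothing more can be done
None
```

I nudged the stage plate onto both pins and handed the job in: the last check shows it level and fully down on the base, with the gripper clear. The hand-in gave no verdict.

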